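# Bin the reject adjuster, then set the end float on the good one and hold it

## Task

Two end-float adjusters stand in the assembly nest: stand the reject, marked with red paint, upright inside the red bin and let go of it. Then screw the knurled cap of the good adjuster down clockwise until it bottoms out, back it off a quarter turn, and finish still gripping the cap there, so that it can be locked. Keep the good adjuster down in its pocket and leave the mug and the tape measure alone.

Things in the scene. Friction and masses are not known exactly. Their poses are not given: they have to be found in the camera images.
- nest: Aluminium assembly nest, 225 (its x) x 85 (its y) x 30 mm high, fixed on the bench. Two square pockets, 52 mm wide and 20 mm deep, with centres at x = -65 mm and x = +65 mm of its frame; an adjuster stands in each, in either order. Origin: centre of the underside, z up.
- bin: Red open-topped reject bin, 150 x 150 x 50 mm outside, walls and floor about 4 mm thick, fixed on the bench. Behind it stands an open blue toolbox (fixed; about x 0.51 to 0.69, y -0.13 to 0.22, 0.16 m high, its raised lid at the back to about 0.32 m), to be passed on the robot side or above. Origin: centre of the underside, z up.
- reject: The reject adjuster, loose, about 0.55 kg (0.4 to 0.75 kg). Dark steel foot 50 x 50 x 30 mm, a red-painted round barrel and shoulder ring (44 mm across) above it, and a round knurled steel cap, 44 mm across and 32 mm high, jammed immovably on the barrel, with a red painted cross on its top; 89 mm high over all. Origin: centre of the underside, which rests on the pocket floor 10 mm above the bench; z up.
- reject_grip (a point): Centre of the reject's knurled cap, on the axis, 73 mm above the reject's underside; grip the cap here (44 mm across) and lift straight up 20 mm and more to leave the pocket.
- reject_foot (a point): Centre of the reject's square foot, 15 mm above its underside; z along its axis, up.
- good: The good adjuster, loose in its pocket, about 0.57 kg, no red paint. Dark steel foot 50 x 50 x 30 mm, plain steel barrel with a shoulder ring (44 mm across, top 54 mm above the underside), and the knurled cap that screws down on to that ring. The square pocket keeps it from turning (about 0.05 rad of play). Origin: centre of the underside, on the pocket floor 10 mm above the bench; z up.
- cap: Knurled steel screw cap of the good adjuster, 44 mm across, 32 mm high, with a white index line on its top along its own x axis. Right-hand thread, 5 mm a turn: clockwise from above screws it down. Origin: centre of the cap's underside.
- cap_grip (a point): Centre of the good adjuster's cap, on the axis, half-way up its height (80 mm above the bench when bottomed); grip the cap here.
- cap_turn (a joint): Angle of the cap from the bottom of its thread, rad: 0 = bottomed out against the shoulder ring (a hard stop), growing anticlockwise as seen from above (unscrewing); a quarter turn back is 1.57. It starts at 1.7 to 2.9. It turns stiffly (0.06 N m) and stays where it is left.
- mug: White mug, 83 x 110 x 86 mm, loose, a bystander to the left of the toolbox. Origin: centre of the underside.
- tape: Yellow tape measure, 32 x 81 x 65 mm, loose, a bystander between the nest and the bin. Origin: centre of the underside.

How it is judged:
On the way, in this order (a step that is already met when the one before it is completed fails the run):
1. the reject stands upright in the bin, let go (x of reject_foot in the frame of bin between -0.06 and 0.06 m and y of reject_foot in the frame of bin between -0.06 and 0.06 m and z of reject_foot in the frame of bin below 0.026 m and angle between reject_foot's own z axis and vertical below 0.2 rad and contact force between the fingers and reject below 0.1 N), for 0.3 s.
2. the good adjuster's cap is bottomed out (value of joint cap_turn below 0.08 rad), for 0.2 s.
3. the cap is backed off a quarter turn (value of joint cap_turn between 1.27 and 1.87 rad), for 0.2 s.
At the end, for the whole second after the job is handed in: Reject upright (0.2 rad) on the bin floor, foot within 60 mm of its centre each way, let go, at rest; good adjuster seated (moved < 10 mm, tilt < 0.08 rad, < 6 mm off the pocket floor), its cap 1.57 +- 0.3 rad back from bottom, still, gripped with over 3 N (all of step 1 and all of step 3 and linear speed of reject below 0.03 m/s and velocity of joint cap_turn between -0.1 and 0.1 rad/s and contact force between the fingers and cap above 3 N and distance of good from where it was at the start of the episode below 0.01 m and angle between good's own z axis and vertical below 0.08 rad and z of good in the frame of nest below 0.016 m); the arm keeps its last pose, push and grip.
It fails at once if the good adjuster is pulled out of its pocket or tipped (distance of good from where it was at the start of the episode above 0.03 m or angle between good's own z axis and vertical above 0.3 rad).
It fails at once if the mug or tape measure is disturbed (distance of any of mug, tape from where it was at the start of the episode above 0.03 m).
It also fails if it takes over 64 s, if anything falls off the work surface, if the arm or the gripper's body presses on something with over 40 N, if the wrist force passes 120 N, or if a joint passes its speed limit or range.

## Robot

A 7-joint arm with a two-finger parallel gripper is mounted at the origin on the work surface; the furniture and walls round the work are solid. World frame = base frame: x ahead of the robot, y to its left, z up, the work surface at z = 0. Lengths are in m, angles in rad, forces in N, time in s.
With the tool pointing down it reaches from about 0.425 to 1.025 m from the base axis. Payload 9.4 kg.
Tool frame: the origin (TCP) lies on the centre line of the jaws, within the pads' length; the fingertips stand 25 mm ahead of it and the grasp point (between the pads) lies 6 mm ahead of it; z points along the fingers, y is the line along which they close (so a half turn about z gives the same grasp; the last joint's range is limited). The gripper opens to 85 mm and grips with 20 to 120 N. Pads are 22 mm wide; open, the fingers measure 114 mm over their backs; the gripper's body (76 mm by 85 mm) begins 54 mm behind the grasp point. The pads swing forward as they close: fully open they stand 13 mm farther back than shut.
Start: joints at [1.208, 0.599, -0.003, 1.599, 0.002, 0.943, -0.08], TCP at [0.204, -0.696, 0.256] pointing down, gripper open.
Joint ranges: [-2.57, 2.57], [-0.35, 1.97], [-1.29, 1.29], [0.11, 2.56], [-1.05, 4.19], [0.11, 1.86], [-2.63, 2.63]. Speed limits (rad/s): [2.22, 2.22, 3.01, 3.01, 3.14, 3.14, 3.14].

## Interface

Orientations are given as a unit quaternion [x, y, z, w].
In Python, from plant import manip, camera gives the robot as it stands.
- The arm moves only by the tool play_rows, never from a script. Its argument "targets" is a list of rows, each a list of 5 numbers: the finger opening in m, from 0 to 0.0854, then the shift along the tool's x, y, z in m, then the turn about the tool's z in rad. In form: [[gripper, dx, dy, dz, yaw], ...]. A call has 1 to 12 rows; each row shifts and turns the commanded pose from where the row before left it, along the tool's axes as they then stand; what a row does not reach is not made up. A row lasts 1/12 s, in which the tool goes at most 41.7 mm and 7.16 degrees, less where a joint would pass 70% of its speed; a pose out of reach is approached as far as the arm can. A call with a gripper value outside its range is refused whole. The fingers move at their own pace and stop on an object; the grip force is fixed at half the most. Time passes only in rows, so rows that do not move let the fingers close. It gives the time, the measured TCP pose, the force, the opening and the grip force at its end, in the units of the state.
- manip.get_state(): the state, without advancing time (a new reading comes with each control period).
- camera(name): name is "side" or "top" or "wrist"; returns a dict with "color" (420x560x3 uint8, red, green, blue), "fx", "fy", "cx", "cy" (pixels), "R" (3x3) and "t" (3): a world point X has camera coordinates R X + t; the wrist camera has in their place "hand_eye" (4x4, takes a point from camera to tool coordinates, whose origin is the TCP and whose axes are the flange's). Camera axes: x right, y down, z forward; pixel columns grow to the right and rows downward; lengths in m; the calibration is good to about 2 mm. A picture is of the moment at which its call begins: read the wrist's pose just before it. There is no depth.
- manip.hand_in(): hands the job in; it is judged then, once.
The state is a dict: "clock": time; "joint_pos": joint angles; "joint_velocities": joint speeds; "joint_efforts": joint torques, N m; "tool_pos": TCP position; "orientation": TCP orientation; "contact_force": force on the tool from outside, world axes, zero at the start; "moment": the same for the moment, N m; "grip_width": finger opening in m; "gripper_force": force on a finger pad.
Only numpy, scipy, OpenCV 4.12 (cv2) and the standard library are available. Lean on these libraries where they do the work, as an engineer would, in place of code of your own. Each camera call takes 0.05 s, during which the arm holds its last target. There are 200 camera calls.

## Working session

There is one attempt and no reset: what is moved stays moved. The work goes in short steps, Python scripts to look and compute and a tool call to move; the robot and the scene stay as the last step left them, time stands still between calls to the robot, and variables do not carry over. Pictures are saved under pics/ and viewed, at most 10 in all, crops included, and the job is handed in when it is done.

Besides the shell and the picture viewer there is one more tool, called after "Request:" as name(argument=value, ...), one argument or row to a line, values as JSON. play_rows: Moves the arm, as the interface text tells. Its arguments: {"type":"object","properties":{"targets":{"type":"array","items":{"type":"array","items":{"type":"number"}}}},"required":["targets"]}

```bash
mkdir -p pics
python3 - <<'E'
from plant import manip, camera
import cv2
s=manip.get_state(); print({k:s[k] for k in("clock","tool_pos","orientation","grip_width","contact_force")})
for n in("top","side"):
    c=camera(n); cv2.imwrite(f"pics/{n}0.png",c["color"][:,:,::-1]); print(n,c["fx"],c["cx"],c["cy"],c["R"],c["t"])
print(camera("wrist")["hand_eye"])
E
```

```text
{'clock': 0.0, 'tool_pos': array([ 0.20427661, -0.6951823 ,  0.25541142]), 'orientation': array([ 9.89801288e-01,  1.42452841e-01, -1.73015783e-04, -7.53718585e-04]), 'grip_width': 0.08532454748931527, 'contact_force': array([-0.22810615,  0.90360645, -0.17029858])}
top 396.8323415957243 282.6619010155645 211.41474968937626 [[-0.15408628 -0.98804703 -0.00452507]
 [-0.96554112  0.15154545 -0.21157579]
 [ 0.20973259 -0.02823179 -0.97735112]] [0.07404415 0.55030956 0.8474793 ]
side 474.27891619400765 285.92476014109343 209.19884730894333 [[-0.9530818  -0.30268407  0.0041763 ]
 [-0.14334286  0.43911602 -0.88692161]
 [ 0.26662316 -0.84590749 -0.46190108]] [0.51961977 0.15413121 1.15647114]
[[ 1.26207515e-04 -9.47595983e-01 -3.19471184e-01  8.22617835e-02]
 [ 9.99999893e-01 -2.24068726e-05  4.61513185e-04 -5.83139448e-04]
 [-4.44486390e-04 -3.19471208e-01  9.47595879e-01 -1.17266432e-01]
 [ 0.00000000e+00  0.00000000e+00  0.00000000e+00  1.00000000e+00]]
```

View pics/top0.png

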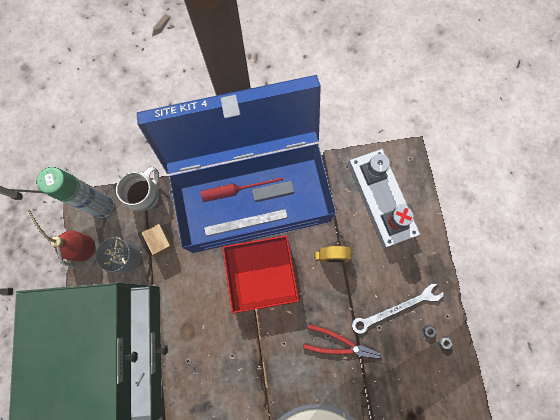

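View pics/side0.png

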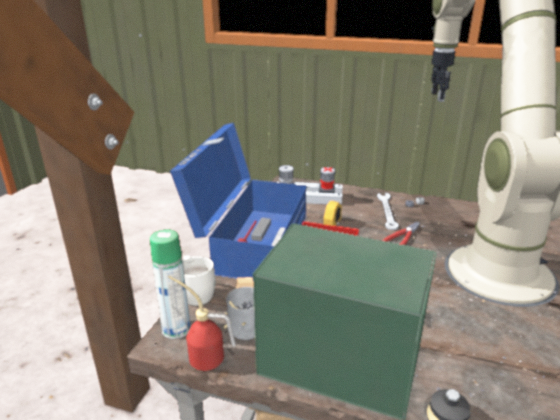

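Top view: reject's red cross is at about (403,216), the good cap at (379,162), the bin at (261,274) and the tape at (334,254). I'll measure these next and enlarge the nest.

```bash
cat > h.py <<'E'
import numpy as np, cv2
from plant import manip, camera
from scipy.spatial.transform import Rotation as Rot
def ray(c,uv,z):
    d=np.array([(uv[0]-c["cx"])/c["fx"],(uv[1]-c["cy"])/c["fy"],1.])
    R,t=np.array(c["R"]),np.array(c["t"]); o=-R.T@t; d=R.T@d
    return o+d*(z-o[2])/d[2]
def wrist():
    s=manip.get_state(); c=camera("wrist"); H=np.array(c["hand_eye"])
    T=np.eye(4); T[:3,:3]=Rot.from_quat(s["orientation"]).as_matrix(); T[:3,3]=s["tool_pos"]
    M=np.linalg.inv(T@H); c["R"]=M[:3,:3]; c["t"]=M[:3,3]; return s,c
def delta(s,p,yaw=None):
    R=Rot.from_quat(s["orientation"]).as_matrix()
    return R.T@(np.array(p)-s["tool_pos"])
def red(img):
    h=cv2.cvtColor(img,cv2.COLOR_RGB2HSV); return (((h[...,0]<8)|(h[...,0]>172))&(h[...,1]>150)&(h[...,2]>80)).astype(np.uint8)
E
python3 - <<'E'
from h import *
c=camera("top"); im=c["color"]
n,l,st,ce=cv2.connectedComponentsWithStats(red(im))
for i in range(1,n):
    if st[i,4]>40: print(st[i],ce[i].round(1))
i=1+int(np.argmax(st[1:,4])); k=cv2.findContours((l==i).astype(np.uint8),0,2)[0][0]
q=cv2.boxPoints(cv2.minAreaRect(cv2.convexHull(k))); ap=cv2.approxPolyDP(cv2.convexHull(k),6,True)[:,0]
print("bin hull",[(p.tolist(),ray(c,p,.05).round(3)) for p in ap])
print("rej",ray(c,(403,216),.099),"good",ray(c,(379,162),.098),"tape",ray(c,(334,252),.05))
cv2.imwrite("pics/nest.png",cv2.resize(im[135:260,330:440],None,fx=5,fy=4.8,interpolation=cv2.INTER_CUBIC)[:,:,::-1])
E
```

```text
[210 178  73  16 170] [236.1 186.5]
[396 208  16  15  92] [403.6 215.2]
[ 223  235   76   78 4335] [260.4 274.5]
[308 325  46  22 183] [331. 334.]
[304 344  49  10 205] [328.1 350. ]
bin hull [([286, 235], array([ 0.502, -0.011,  0.05 ])), ([298, 301], array([ 0.353, -0.014,  0.05 ])), ([232, 312], array([0.352, 0.132, 0.05 ])), ([223, 246], array([0.499, 0.134, 0.05 ]))]
rej [ 0.49595048 -0.26750732  0.099     ] good [ 0.62528945 -0.24161756  0.098     ] tape [ 0.4465405  -0.11217053  0.05      ]
```

View pics/nest.png

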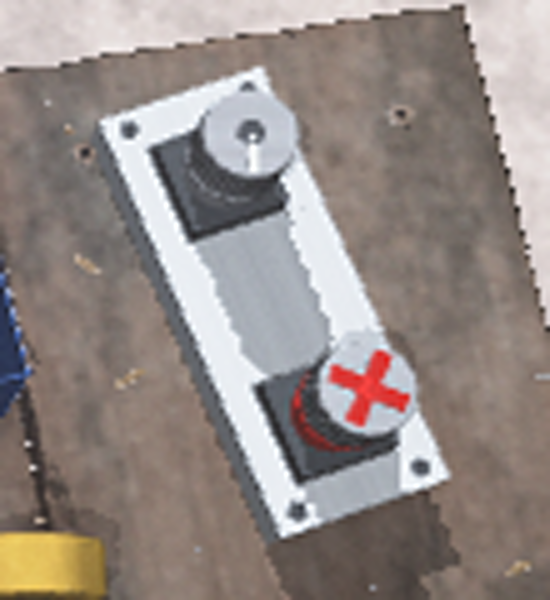

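The nest crop shows the good cap (white index line) centred at (380,163) and the reject cap at (403.4,215) in top-view pixels. Next I'll move above the reject.

Request:
play_rows(
  targets=[
    [0.085,0.01,-0.008,0,0],
    [0.085,0.017,-0.014,0,0],
    [0.085,0.018,-0.014,0,0],
    [0.085,0.018,-0.015,0,0],
    [0.085,0.018,-0.015,0,0],
    [0.085,0.018,-0.015,0,0],
    [0.085,0.018,-0.015,0,0],
    [0.085,0.018,-0.015,0,0],
    [0.085,0.018,-0.015,0,0],
    [0.085,0.018,-0.015,0,0],
    [0.085,0.018,-0.015,0,0],
    [0.085,0.018,-0.014,0,0],
  ],
)

```text
clock: 1.2
tool_pos: [0.3558, -0.472, 0.2564]
orientation: [0.99, 0.143, 0.0, -0.0]
contact_force: [0.1, 0.5, 0.2]
grip_width: 0.0848
gripper_force: 0.0
```

Request:
play_rows(
  targets=[
    [0.085,0.018,-0.015,0,0],
    [0.085,0.018,-0.015,0,0],
    [0.085,0.018,-0.015,0,0],
    [0.085,0.018,-0.015,0,0],
    [0.085,0.018,-0.015,0,0],
    [0.085,0.018,-0.015,0,0],
    [0.085,0.018,-0.015,0,0],
    [0.085,0.018,-0.015,0,0],
    [0.085,0.018,-0.015,0,0],
    [0.085,0.018,-0.015,0,0],
    [0.085,0.012,-0.01,0,0],
    [0.085,0.004,0,0,0],
  ],
)

```text
clock: 2.2
tool_pos: [0.4995, -0.2612, 0.2563]
orientation: [0.989, 0.145, 0.0, -0.001]
contact_force: [0.8, -0.2, -0.2]
grip_width: 0.0847
gripper_force: 0.0
```

Run:
```python
from h import *
s,c=wrist(); im=c["color"]; cv2.imwrite("pics/w1.png",im[:,:,::-1])
print(s["clock"],s["tool_pos"],Rot.from_quat(s["orientation"]).as_matrix().round(3),s["joint_pos"].round(2))
n,l,st,ce=cv2.connectedComponentsWithStats(red(im))
for i in range(1,n):
    if st[i,4]>150: p=ray(c,ce[i],.099); print(st[i],ce[i],p,delta(s,[p[0],p[1],.089]))
```

```text
2.2 [ 0.49946775 -0.26122584  0.25633597] [[ 0.958  0.287  0.001]
 [ 0.287 -0.958  0.001]
 [ 0.001 -0.001 -1.   ]] [ 0.42  0.41 -0.05  1.97  0.02  0.76 -0.92]
[   0   99   73  144 6512] [ 24.00092138 168.86409705] [ 0.45806397 -0.02868378  0.099     ] [ 0.02684038 -0.23443949  0.16765778]
[271 186  33  32 480] [286.45833333 201.49166667] [ 0.4973267  -0.26931359  0.099     ] [-0.00453951  0.00734442  0.16732237]
[ 72 266  62  49 696] [103.68821839 288.97270115] [ 0.34950074 -0.1131295   0.099     ] [-0.10137713 -0.18466714  0.16746547]
[ 57 287  67  36 627] [ 88.6539075  305.44976077] [ 0.3240298  -0.09988777  0.099     ] [-0.12198192 -0.20465601  0.16746971]
```

View pics/w1.png

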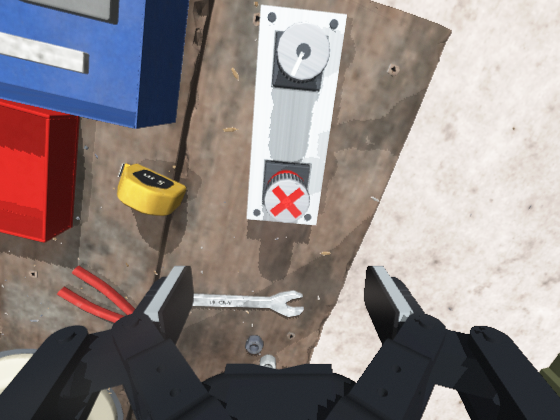

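Wrist view: reject cross at (286,201), good cap at (303,51), and both fingers clear of the tape. I'll descend, grip and lift.

Request:
play_rows(
  targets=[
    [0.085,-0.0045,0.0073,0.008,0],
    [0.085,0,0,0.02,0],
    [0.085,0,0,0.022,0],
    [0.085,0,0,0.022,0],
    [0.085,0,0,0.022,0],
    [0.085,0,0,0.022,0],
    [0.085,0,0,0.02,0],
    [0.085,0,0,0.016,0],
    [0.085,0,0,0.01,0],
    [0.085,0,0,0.0053,0],
    [0.085,0,0,0,0],
    [0.06,0,0,0,0],
  ],
)

```text
clock: 3.25
tool_pos: [0.4955, -0.2744, 0.0892]
orientation: [0.99, 0.142, -0.0, 0.0]
contact_force: [-0.2, -0.3, 0.1]
grip_width: 0.0752
gripper_force: 0.0
```

Request:
play_rows(
  targets=[
    [0.05,0,0,0,0],
    [0.045,0,0,0,0],
    [0.04,0,0,0,0],
    [0.03,0,0,0,0],
    [0.03,0,0,0,0],
    [0.03,0,0,0,0],
    [0.03,0,0,0,0],
    [0.03,0,0,0,0],
  ],
)

```text
clock: 3.92
tool_pos: [0.4959, -0.2731, 0.09]
orientation: [0.99, 0.143, 0.0, 0.0]
contact_force: [-1.9, 3.7, 6.6]
grip_width: 0.0427
gripper_force: 59.7
```

Request:
play_rows(
  targets=[
    [0.03,0,0,-0.004,0],
    [0.03,0,0,-0.008,0],
    [0.03,0,0,-0.01,0],
    [0.03,0,0,-0.013,0],
    [0.03,0,0,-0.015,0],
    [0.03,0,0,-0.015,0],
    [0.03,0,0,-0.015,0],
    [0.03,0,0,-0.012,0],
    [0.03,0,0,-0.008,0],
    [0.03,0,0,0,0],
    [0.03,0,0,0,0],
  ],
)

```text
clock: 4.83
tool_pos: [0.4957, -0.2737, 0.1894]
orientation: [0.99, 0.142, 0.0, 0.0]
contact_force: [-0.4, 0.7, -7.4]
grip_width: 0.0425
gripper_force: 61.9
```

Run:
```python
from h import *
s=manip.get_state(); print(s["tool_pos"],s["grip_width"],s["gripper_force"],s["contact_force"],delta(s,[.432,.06,.18]))
```

```text
[ 0.49569261 -0.27369136  0.18941348] 0.04251108512567837 61.89797401428223 [-0.35732671  0.68232409 -7.39448869] [ 0.032929   -0.33812082  0.00923438]
```

Request:
play_rows(
  targets=[
    [0.03,0.001,-0.008,0,0],
    [0.03,0.002,-0.018,0,0],
    [0.03,0.002,-0.024,0,0],
    [0.03,0.002,-0.026,0,0],
    [0.03,0.003,-0.026,0,0],
    [0.03,0.003,-0.026,0,0],
    [0.03,0.003,-0.026,0,0],
    [0.03,0.003,-0.026,0,0],
    [0.03,0.003,-0.026,0,0],
    [0.03,0.003,-0.026,0,0],
    [0.03,0.002,-0.026,0,0],
    [0.03,0.002,-0.024,0,0],
  ],
)

```text
clock: 5.83
tool_pos: [0.4428, 0.007, 0.1883]
orientation: [0.99, 0.143, -0.001, -0.0]
contact_force: [-0.6, 0.6, -6.6]
grip_width: 0.0428
gripper_force: 62.1
```

Request:
play_rows(
  targets=[
    [0.03,0.002,-0.022,0,0],
    [0.03,0.002,-0.018,0,0],
    [0.03,0,-0.01,0,0],
    [0.03,0,-0.006,0,0],
    [0.03,0,0,0,0],
    [0.03,0,0,0,0],
    [0.03,0,0,0,0],
  ],
)

```text
clock: 6.42
tool_pos: [0.4322, 0.0589, 0.1889]
orientation: [0.99, 0.142, -0.0, 0.0]
contact_force: [-0.9, 0.0, -6.4]
grip_width: 0.0427
gripper_force: 62.1
```

Run:
```python
from h import *
s,c=wrist(); print(s["tool_pos"],s["grip_width"],s["gripper_force"],delta(s,[.432,.06,.084]))
a=cv2.resize(c["color"],(400,300)); b=camera("top")["color"][180:340,180:393]
cv2.imwrite("pics/b1.png",np.hstack([a,cv2.resize(b,(400,300))])[:,:,::-1])
```

```text
[0.43218341 0.05891952 0.18885398] 0.04271292128790078 62.07906246185303 [ 0.00016307 -0.00113104  0.10485348]
```

View pics/b1.png

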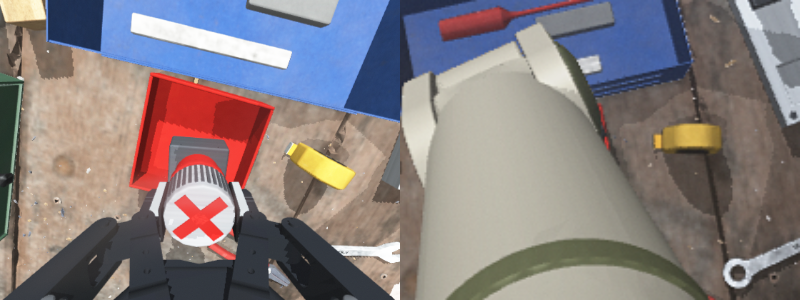

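Wrist half of the picture: the reject hangs upright in the jaws (cross at (200,220)), foot over the bin. Lowering it.

Request:
play_rows(
  targets=[
    [0.03,0,-0.001,0.008,0],
    [0.03,0,0,0.014,0],
    [0.03,0,0,0.016,0],
    [0.03,0,0,0.016,0],
    [0.03,0,0,0.016,0],
    [0.03,0,0,0.014,0],
    [0.03,0,0,0.009,0],
    [0.03,0,0,0.006,0],
    [0.03,0,0,0.003,0],
    [0.03,0,0,0.001,0],
    [0.03,0,0,0,0],
    [0.03,0,0,0,0],
  ],
)

```text
clock: 7.52
tool_pos: [0.432, 0.0609, 0.0863]
orientation: [0.99, 0.142, 0.0, -0.0]
contact_force: [-0.2, 0.3, -5.8]
grip_width: 0.0424
gripper_force: 62.4
```

Request:
play_rows(
  targets=[
    [0.03,0,0,0.001,0],
    [0.03,0,0,0.001,0],
    [0.03,0,0,0,0],
    [0.03,0,0,0,0],
  ],
)

```text
clock: 7.85
tool_pos: [0.4319, 0.061, 0.0841]
orientation: [0.99, 0.142, 0.0, -0.0]
contact_force: [0.5, -0.6, -5.8]
grip_width: 0.0431
gripper_force: 62.3
```

Request:
play_rows(
  targets=[
    [0.03,0,0,0.0007,0],
    [0.03,0,0,0.0007,0],
    [0.03,0,0,0,0],
    [0.03,0,0,0,0],
  ],
)

```text
clock: 8.18
tool_pos: [0.432, 0.0612, 0.0838]
orientation: [0.99, 0.143, 0.001, -0.0]
contact_force: [-3.6, 1.4, 20.0]
grip_width: 0.0425
gripper_force: 63.4
```

Request:
play_rows(
  targets=[
    [0.044,0,0,0,0],
    [0.05,0,0,0,0],
    [0.06,0,0,0,0],
    [0.07,0,0,0,0],
    [0.08,0,0,0,0],
    [0.08,0,0,0,0],
    [0.08,0,0,0,0],
    [0.08,0,0,-0.006,0],
    [0.08,0,0,-0.012,0],
    [0.08,0,0,-0.02,0],
    [0.08,0,0,-0.025,0],
    [0.08,0,0,-0.025,0],
  ],
)

```text
clock: 9.18
tool_pos: [0.4313, 0.0608, 0.1716]
orientation: [0.99, 0.142, -0.001, 0.0]
contact_force: [0.3, -0.6, 0.5]
grip_width: 0.08
gripper_force: 0.0
```

Request:
play_rows(
  targets=[
    [0.08,0,0,-0.025,0],
    [0.08,0,0,-0.025,0],
    [0.08,0,0,-0.02,0],
    [0.08,0,0,-0.01,0],
    [0.08,0,0,0,0],
    [0.08,0,0,0,0],
  ],
)

```text
clock: 9.68
tool_pos: [0.4318, 0.0609, 0.251]
orientation: [0.99, 0.142, 0.001, -0.0]
contact_force: [0.4, -1.1, -0.2]
grip_width: 0.0801
gripper_force: 0.0
```

Run:
```python
from h import *
s,c=wrist(); im=c["color"]; cv2.imwrite("pics/b2.png",im[:,:,::-1])
print(s["tool_pos"],s["joint_pos"].round(2),s["moment"],delta(s,[.625,-.243,.24]))
```

```text
[0.43175295 0.06086944 0.25102815] [-0.25  0.26 -0.02  2.24  0.01  0.64 -1.57] [ 0.00309907  0.01628164 -0.02792796] [0.09975428 0.34601558 0.01117957]
```

View pics/b2.png

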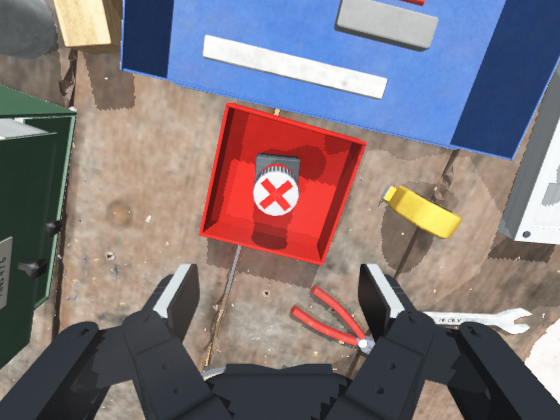

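The reject stands upright, released, near the bin centre (cross at (276,190)). Moving on to the good adjuster.

Request:
play_rows(
  targets=[
    [0.08,0,0.01,0,0],
    [0.08,0,0.02,0,0],
    [0.08,0,0.03,0,0],
    [0.08,0,0.034,0,0],
    [0.08,0,0.034,0,0],
    [0.08,0,0.034,0,0],
    [0.08,0,0.034,0,0],
    [0.08,0,0.034,0,0],
    [0.08,0,0.034,0,0],
    [0.08,0.01,0.03,0,0],
    [0.08,0.02,0.03,0,0],
    [0.08,0.025,0.022,0,0],
  ],
)

```text
clock: 10.73
tool_pos: [0.5809, -0.2602, 0.2491]
orientation: [0.99, 0.14, -0.002, 0.0]
contact_force: [1.7, 0.5, -0.7]
grip_width: 0.08
gripper_force: 0.0
```

Request:
play_rows(
  targets=[
    [0.08,0.025,0,0,0],
    [0.08,0.015,0,0,0],
    [0.08,0.005,0,0,0],
    [0.08,0,0,0,0],
    [0.08,0,0,0,0],
    [0.08,0,0,0,0],
  ],
)

```text
clock: 11.23
tool_pos: [0.6238, -0.2436, 0.2501]
orientation: [0.99, 0.142, -0.001, -0.0]
contact_force: [-0.2, -0.1, 0.4]
grip_width: 0.0799
gripper_force: 0.0
```

Run:
```python
from h import *
s,c=wrist(); im=c["color"]; cv2.imwrite("pics/g1.png",im[:,:,::-1])
print(s["tool_pos"],s["joint_pos"].round(2))
R,t=c["R"],c["t"]; p=R@np.array([.625,-.243,.098])+t; print("expect",c["fx"]*p[0]/p[2]+c["cx"],c["fy"]*p[1]/p[2]+c["cy"],c["fx"]*.022/p[2])
g=cv2.medianBlur(cv2.cvtColor(im,7),3)
print(cv2.HoughCircles(g,3,1,30,param1=120,param2=15,minRadius=22,maxRadius=45))
```

```text
[ 0.62377819 -0.24358032  0.25014898] [ 0.25  0.54  0.05  1.74 -0.03  0.86 -0.97]
expect 278.5923668678243 196.89226656523795 23.656296872499954
[[[280.5 191.5  25.4]
  [154.5 292.5  44.4]
  [365.5 310.5  42.2]
  [355.5 195.5  35.2]]]
```

View pics/g1.png

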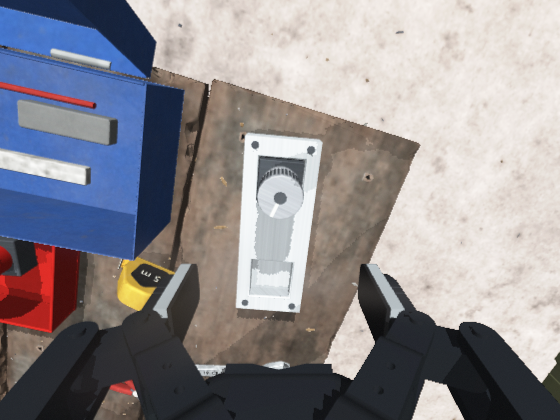

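Cap hub is at (280,198), i.e. about (0.625,-0.2445), and the pocket with the cap is clear. I'll pre-turn the tool anticlockwise by 2.35 rad to get turning range.

Request:
play_rows(
  targets=[
    [0.08,0.001,0.001,0,-0.06],
    [0.08,0,0,0,-0.115],
    [0.08,0,0,0,-0.115],
    [0.08,0,0,0,-0.115],
    [0.08,0,0,0,-0.115],
    [0.08,0,0,0,-0.115],
    [0.08,0,0,0,-0.115],
    [0.08,0,0,0,-0.115],
    [0.08,0,0,0,-0.115],
    [0.08,0,0,0,-0.115],
    [0.08,0,0,0,-0.115],
    [0.08,0,0,0,-0.115],
  ],
)

```text
clock: 12.28
tool_pos: [0.6256, -0.2441, 0.251]
orientation: [0.691, 0.723, -0.0, 0.0]
contact_force: [0.6, -0.3, -0.6]
grip_width: 0.0802
gripper_force: 0.0
```

Request:
play_rows(
  targets=[
    [0.08,0,0,0,-0.115],
    [0.08,0,0,0,-0.115],
    [0.08,0,0,0,-0.115],
    [0.08,0,0,0,-0.115],
    [0.08,0,0,0,-0.115],
    [0.08,0,0,0,-0.115],
    [0.08,0,0,0,-0.115],
    [0.08,0,0,0,-0.115],
    [0.08,0,0,0,-0.11],
    [0.08,0,0,0,0],
    [0.08,0,0,0,0],
    [0.08,0,0,0,0],
  ],
)

```text
clock: 13.28
tool_pos: [0.6261, -0.2439, 0.2507]
orientation: [0.25, 0.968, -0.0, -0.0]
contact_force: [-0.4, -0.5, 1.3]
grip_width: 0.08
gripper_force: 0.0
```

Run:
```python
from h import *
s,c=wrist(); im=c["color"]; cv2.imwrite("pics/g2.png",im[:,:,::-1])
print(s["clock"],s["tool_pos"],s["joint_pos"].round(2),s["moment"])
g=cv2.medianBlur(cv2.cvtColor(im,7),3)
for h in cv2.HoughCircles(g,3,1,30,param1=120,param2=15,minRadius=20,maxRadius=28)[0]: print(h,ray(c,h[:2],.098))
p=c["R"]@np.array([.625,-.2445,.098])+c["t"]; print(c["fx"]*p[:2]/p[2]+[c["cx"],c["cy"]],delta(s,[.625,-.2445,.088]))
```

```text
13.2833 [ 0.62611258 -0.24388084  0.25071625] [ 0.66  0.6  -0.59  1.71  0.4   0.95  0.98] [-0.0282466   0.03527532  0.04422126]
[276.5 197.5  23. ] [ 0.62450915 -0.24456454  0.098     ]
[276.81565313 197.90896546] [ 0.00068674 -0.00101275  0.16271663]
```

View pics/g2.png

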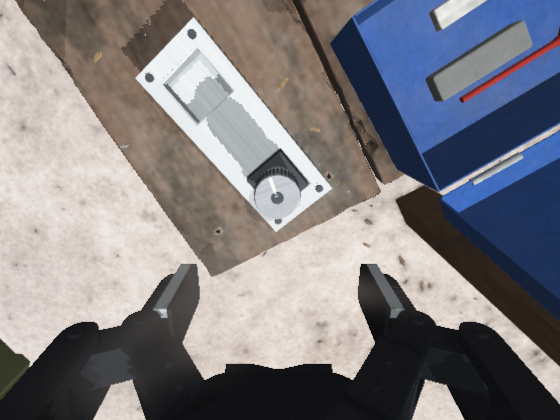

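Hub at (277,198) again confirms (0.6247,-0.2445), with the fingers clear of the toolbox. Descending and gripping.

Request:
play_rows(
  targets=[
    [0.08,0.0005,-0.001,0.008,0],
    [0.08,0,0,0.018,0],
    [0.08,0,0,0.022,0],
    [0.08,0,0,0.022,0],
    [0.08,0,0,0.022,0],
    [0.08,0,0,0.022,0],
    [0.08,0,0,0.02,0],
    [0.08,0,0,0.015,0],
    [0.08,0,0,0.01,0],
    [0.08,0,0,0.004,0],
    [0.08,0,0,0,0],
    [0.06,0,0,0,0],
  ],
)

```text
clock: 14.33
tool_pos: [0.6261, -0.2441, 0.0882]
orientation: [0.248, 0.969, -0.0, 0.0]
contact_force: [0.0, -0.4, 0.9]
grip_width: 0.07
gripper_force: 0.0
```

Request:
play_rows(
  targets=[
    [0.05,0,0,0,0],
    [0.047,0,0,0,0],
    [0.044,0,0,0,0],
    [0.04,0,0,0,0],
    [0.03,0,0,0,0],
    [0.03,0,0,0,0],
    [0.03,0,0,0,0],
    [0.03,0,0,0,0],
  ],
)

```text
clock: 15.0
tool_pos: [0.6257, -0.2452, 0.0887]
orientation: [0.248, 0.969, -0.001, 0.001]
contact_force: [-1.7, -2.8, 6.5]
grip_width: 0.0425
gripper_force: 59.9
```

```bash
cat > st.py <<'E'
from h import *
s=manip.get_state(); x=Rot.from_quat(s["orientation"]).as_matrix()[:,0]
print(s["clock"],s["tool_pos"].round(4),"cwyaw",round(-np.arctan2(x[1],x[0]),3),s["joint_pos"].round(2),"F",s["contact_force"].round(1),"M",s["moment"].round(2),s["gripper_force"])
E
python3 st.py
```

```text
15.0 [ 0.6257 -0.2452  0.0887] cwyaw -2.64 [ 0.59  0.78 -0.48  1.82  0.55  0.68  0.86] F [-1.7 -2.8  6.5] M [-0.46  0.45  0.03] 59.86273527145386
```

Request:
play_rows(
  targets=[
    [0.03,0,0,0.0001,0.1],
    [0.03,0,0,0.0001,0.1],
    [0.03,0,0,0.0001,0.1],
    [0.03,0,0,0.0001,0.1],
    [0.03,0,0,0.0001,0.1],
    [0.03,0,0,0.0001,0.1],
    [0.03,0,0,0.0001,0.1],
    [0.03,0,0,0.0001,0.1],
    [0.03,0,0,0.0001,0.1],
    [0.03,0,0,0.0001,0.1],
    [0.03,0,0,0.0001,0.1],
    [0.03,0,0,0.0001,0.1],
  ],
)

```text
clock: 16.0
tool_pos: [0.6248, -0.2456, 0.0877]
orientation: [0.754, 0.657, -0.001, 0.0]
contact_force: [-6.2, -2.0, 10.2]
grip_width: 0.0428
gripper_force: 59.9
```

```bash
python3 st.py
```

```text
16.0 [ 0.6248 -0.2456  0.0877] cwyaw -1.435 [ 0.39  0.74 -0.16  1.84  0.2   0.58 -0.03] F [-6.2 -2.  10.2] M [-0.51  1.26  0.06] 59.92354094982147
```

Mz of 0.06 N m matches the thread friction, so the cap is turning. Continuing in short steps and watching Mz.

Request:
play_rows(
  targets=[
    [0.03,0,0,0,0.08],
    [0.03,0,0,0,0.08],
    [0.03,0,0,0,0.08],
    [0.03,0,0,0,0.08],
    [0.03,0,0,0,0.08],
  ],
)

```text
clock: 16.42
tool_pos: [0.6245, -0.2455, 0.0875]
orientation: [0.869, 0.495, -0.001, 0.0]
contact_force: [-6.0, -3.0, 8.5]
grip_width: 0.0427
gripper_force: 59.9
```

```bash
python3 st.py
```

```text
16.4167 [ 0.6245 -0.2455  0.0875] cwyaw -1.036 [ 0.32  0.73 -0.05  1.84  0.07  0.57 -0.31] F [-6.  -3.   8.5] M [-0.48  1.23  0.05] 59.88284444552846
```

Request:
play_rows(
  targets=[
    [0.03,0,0,0.0001,0.08],
    [0.03,0,0,0.0001,0.08],
    [0.03,0,0,0.0001,0.08],
  ],
)

```text
clock: 16.67
tool_pos: [0.6244, -0.2453, 0.0872]
orientation: [0.922, 0.388, -0.001, 0.0]
contact_force: [-6.4, -2.8, 10.7]
grip_width: 0.0428
gripper_force: 60.1
```

```bash
python3 st.py
```

```text
16.6667 [ 0.6244 -0.2453  0.0872] cwyaw -0.796 [ 0.28  0.73  0.01  1.85 -0.01  0.56 -0.47] F [-6.4 -2.8 10.7] M [-0.38  1.44  0.07] 60.09444266092032
```

Turned 1.84 rad so far, still free.

Request:
play_rows(
  targets=[
    [0.03,0,0,0.0001,0.08],
    [0.03,0,0,0.0001,0.08],
    [0.03,0,0,0.0001,0.08],
  ],
)

```text
clock: 16.92
tool_pos: [0.6243, -0.2452, 0.0871]
orientation: [0.962, 0.274, -0.001, 0.0]
contact_force: [-7.1, -1.3, 11.4]
grip_width: 0.0429
gripper_force: 60.2
```

```bash
python3 st.py
```

```text
16.9167 [ 0.6243 -0.2452  0.0871] cwyaw -0.556 [ 0.24  0.74  0.08  1.85 -0.09  0.56 -0.64] F [-7.1 -1.3 11.4] M [-0.21  1.56  0.09] 60.208230558782816
```

Request:
play_rows(
  targets=[
    [0.03,0,0,0.0001,0.08],
    [0.03,0,0,0.0001,0.08],
    [0.03,0,0,0,0.08],
  ],
)

```text
clock: 17.17
tool_pos: [0.6243, -0.2449, 0.0869]
orientation: [0.988, 0.157, -0.001, -0.0]
contact_force: [-7.3, -0.5, 12.0]
grip_width: 0.0429
gripper_force: 60.3
```

```bash
python3 st.py
```

```text
17.1667 [ 0.6243 -0.2449  0.0869] cwyaw -0.316 [ 0.2   0.74  0.14  1.85 -0.18  0.56 -0.8 ] F [-7.3 -0.5 12. ] M [-0.17  1.58  0.07] 60.27904246933758
```

Request:
play_rows(
  targets=[
    [0.03,0,0,0.0001,0.08],
    [0.03,0,0,0,0.08],
    [0.03,0,0,0.0001,0.08],
  ],
)

```text
clock: 17.42
tool_pos: [0.6243, -0.2448, 0.0867]
orientation: [0.999, 0.038, -0.001, -0.0]
contact_force: [-6.7, -0.3, 12.5]
grip_width: 0.0424
gripper_force: 60.3
```

```bash
python3 st.py
```

```text
17.4167 [ 0.6243 -0.2448  0.0867] cwyaw -0.076 [ 0.16  0.75  0.2   1.86 -0.26  0.57 -0.96] F [-6.7 -0.3 12.5] M [-0.12  1.62  0.1 ] 60.33922741189599
```

Request:
play_rows(
  targets=[
    [0.03,0,0,0,0.08],
    [0.03,0,0,0.0001,0.08],
  ],
)

```text
clock: 17.58
tool_pos: [0.6242, -0.2446, 0.0865]
orientation: [0.999, -0.042, -0.001, -0.0]
contact_force: [-7.7, -0.1, 13.3]
grip_width: 0.0428
gripper_force: 60.4
```

```bash
python3 st.py
```

```text
17.5833 [ 0.6242 -0.2446  0.0865] cwyaw 0.084 [ 0.13  0.75  0.25  1.86 -0.31  0.57 -1.07] F [-7.7 -0.1 13.3] M [-0.05  1.63  0.1 ] 60.355556197464466
```

Request:
play_rows(
  targets=[
    [0.03,0,0,0,0.06],
    [0.03,0,0,0,0.06],
  ],
)

```text
clock: 17.75
tool_pos: [0.6243, -0.2442, 0.0864]
orientation: [0.995, -0.101, -0.001, -0.0]
contact_force: [-8.8, 0.6, 13.3]
grip_width: 0.0426
gripper_force: 60.4
```

```bash
python3 st.py
```

```text
17.75 [ 0.6243 -0.2442  0.0864] cwyaw 0.202 [ 0.11  0.76  0.28  1.86 -0.35  0.58 -1.15] F [-8.8  0.6 13.3] M [-0.02  1.69  1.16] 60.43412245810032
```

Request:
play_rows(
  targets=[
    [0.03,0,0,0,0.06],
    [0.03,0,0,0,0.06],
  ],
)

```text
clock: 17.92
tool_pos: [0.6255, -0.2449, 0.0865]
orientation: [0.987, -0.158, 0.0, 0.001]
contact_force: [-4.3, -2.6, 5.3]
grip_width: 0.0426
gripper_force: 60.1
```

```bash
python3 st.py
```

```text
17.9167 [ 0.6255 -0.2449  0.0865] cwyaw 0.318 [ 0.09  0.76  0.31  1.86 -0.39  0.58 -1.23] F [-4.3 -2.6  5.3] M [-0.63  0.81  2.19] 60.143673699349165
```

Hard stop reached at about yaw 0.18, with Mz up to 2.2 N m. Hold briefly, then back off.

Request:
play_rows(
  targets=[
    [0.03,0,0,0,0],
    [0.03,0,0,0,0],
    [0.03,0,0,0,0],
    [0.03,0,0,0,0],
  ],
)

```text
clock: 18.25
tool_pos: [0.626, -0.245, 0.0865]
orientation: [0.987, -0.158, 0.001, 0.001]
contact_force: [-1.9, -1.8, 6.6]
grip_width: 0.043
gripper_force: 60.4
```

```bash
python3 st.py
```

```text
18.25 [ 0.626  -0.245   0.0865] cwyaw 0.317 [ 0.09  0.76  0.31  1.86 -0.39  0.58 -1.23] F [-1.9 -1.8  6.6] M [-0.6   0.45  1.1 ] 60.39014507085085
```

Request:
play_rows(
  targets=[
    [0.03,0,0,0,-0.04],
    [0.03,0,0,0,-0.04],
  ],
)

```text
clock: 18.42
tool_pos: [0.626, -0.245, 0.0865]
orientation: [0.993, -0.119, 0.001, 0.0]
contact_force: [-3.0, -1.0, 8.0]
grip_width: 0.0431
gripper_force: 60.4
```

```bash
python3 st.py
```

```text
18.4167 [ 0.626  -0.245   0.0865] cwyaw 0.238 [ 0.11  0.76  0.29  1.86 -0.37  0.58 -1.18] F [-3. -1.  8.] M [-0.35  0.38 -0.12] 60.37740474566817
```

Request:
play_rows(
  targets=[
    [0.03,0,0,-0.0001,-0.1],
    [0.03,0,0,-0.0001,-0.1],
    [0.03,0,0,0,-0.1],
    [0.03,0,0,-0.0001,-0.1],
    [0.03,0,0,-0.0001,-0.1],
    [0.03,0,0,-0.0001,-0.1],
    [0.03,0,0,-0.0001,-0.1],
    [0.03,0,0,0,-0.1],
    [0.03,0,0,-0.0001,-0.1],
    [0.03,0,0,-0.0001,-0.1],
    [0.03,0,0,-0.0001,-0.1],
    [0.03,0,0,-0.0001,-0.1],
  ],
)

```text
clock: 19.42
tool_pos: [0.6256, -0.2438, 0.0874]
orientation: [0.886, 0.464, 0.0, -0.0]
contact_force: [-3.7, 1.6, 7.9]
grip_width: 0.0429
gripper_force: 60.3
```

Request:
play_rows(
  targets=[
    [0.03,0,0,0,-0.1],
    [0.03,0,0,-0.0001,-0.1],
    [0.03,0,0,-0.0001,-0.1],
    [0.03,0,0,-0.0001,-0.1],
    [0.03,0,0,0,0],
    [0.03,0,0,0,0],
    [0.03,0,0,0,0],
    [0.03,0,0,0,0],
    [0.03,0,0,0,0],
    [0.03,0,0,0,0],
  ],
)

```text
clock: 20.25
tool_pos: [0.6252, -0.2437, 0.0877]
orientation: [0.777, 0.629, -0.0, -0.0]
contact_force: [-4.5, 1.0, 9.4]
grip_width: 0.0424
gripper_force: 60.5
```

```bash
python3 st.py
python3 - <<'E'
from h import *
s,c=wrist(); w=cv2.resize(c["color"],(400,300)); b=camera("top")["color"][215:335,200:360]
cv2.imwrite("pics/f.png",np.hstack([w,cv2.resize(b,(400,300))])[:,:,::-1])
E
```

```text
20.25 [ 0.6252 -0.2437  0.0877] cwyaw -1.361 [ 0.38  0.74 -0.14  1.84  0.17  0.58 -0.08] F [-4.5  1.   9.4] M [0.46 0.93 0.08] 60.45702338218689
```

View pics/f.png

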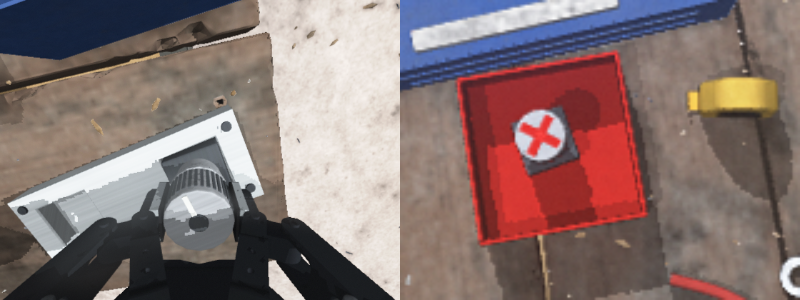

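The wrist half shows the cap still gripped, hub at (200,222), with its index line turned about 10° relative to the jaws, matching the slip at the stop. By both estimates the cap is 1.5–1.65 rad back. The top view shows the reject upright in the bin, cross at (541,136), and the tape in place. Handing in.

```bash
python3 -c "
from plant import manip
print(manip.hand_in())"
```

```text
the job is handed in; nothing more can be done
None
```

I've handed the job in at about 20 s; no verdict came back. The reject stands upright and released in the red bin. The good cap was bottomed out, then backed off an estimated 1.5–1.65 rad, allowing for about 0.15 rad of slip at the stop, and is still gripped at about 60 N.

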